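# Index the rotary board holder to its next hole

## Task

Turn the rotary circuit-board holder on to its next index hole: pull the red sprung knob up until its pin is out of the home hole, swing the blue arm smoothly counter-clockwise (seen from above), and let the pin drop fully home into the first hole of the brass plate, which you will have to find by feel. Never wrench the arm against an engaged pin or press the pin hard on the plates, leave the holder released and still, and leave everything else on the bench where it is.

Things in the scene. Friction and masses are not known exactly. Their poses are not given: they have to be found in the camera images.
- index_plate: Bare aluminium arc plate fixed on the rotary holder's round grey foot (290 mm across, 18 mm high, bolted down). Origin: on the vertical turning axis, at bench height; x points to the home hole, z up; angles run counter-clockwise from above. Radius 102 to 138 mm, -0.36 to 0.58 rad, top 30 mm above the bench. Its home hole: 10 mm wide, chamfered, at 120 mm radius, 0 rad.
- turntable (a joint): Angle (rad) of the turning part: 0 with the pin in the home hole, growing counter-clockwise from above; stops at -0.25 and 1.80. It is a steel disc 176 mm across carrying a clamped board (highest point 57 mm above the bench) and a blue arm 28 mm wide, top 44 mm above the bench, with the sprung pin at 120 mm from the axis. Light drag (0.12 N m, 1 N at the pin); stays where left.
- plunger (a joint): Lift (m) of the sprung knob and its pin, straight up: 0 with the pin fully home in a hole, about 0.007 with its tip standing on a plate, clear of the plates above 0.008, upper stop at 0.016. A spring pushes it down with 5.5 N at 0, 9.5 N at the stop; let go, it goes down by itself.
- knob_grip (a point): Middle of the red knob, a plain upright cylinder 25 mm across, 30 mm tall, at the arm's end; this point is 15 mm below its top and, pin home, 79 mm above the bench. Under the knob an 8 mm rod, and 12 mm lower a 20 mm collar on the arm. Gripped, the pin cannot drop; with the fingers opened a little it falls by itself while a finger still pushes the knob sideways.
- index_pin: The steel pin under the knob, 8 mm across with a round tip; origin at the tip, which is 22 mm above the bench with the pin home (8 mm deep in the hole). It rises and turns with the knob.
- board_single: Loose circuit board 55 x 75 x 4 mm lying beside the holder, bystander; origin at the centre of its underside.
- board_stack: Loose stack of circuit boards 55 x 75 x 14 mm beside the holder, bystander; origin at the centre of its underside.
- mug: Blue mug, 76 mm across and 95 mm tall, bystander; origin at the centre of its underside.
- carton: Cardboard carton 120 x 120 x 100 mm, bystander; origin at the centre of its underside.
- wrench: Steel spanner lying on the bench, bystander; origin at about its middle.
- screwdriver: Screwdriver with a yellow handle lying on the bench, bystander; origin at about its middle.
- parts_tray: Open blue parts tray 120 x 160 x 45 mm, bystander; origin at the centre of its underside.
- search_start (a point): Where the search for the next hole starts: on the brass plate at 120 mm radius, 0.70 rad, 30 mm above the bench. The brass plate continues the aluminium one (same width, top 0.4 mm lower) to about 1.95 rad and is clamped by eye: its first hole (10 mm wide, chamfered), the next one, lies 6 to 35 mm farther counter-clockwise along the arc. A second hole, not wanted, is 0.70 rad beyond the first.

How it is judged:
On the way, in this order (a step that is already met when the one before it is completed fails the run):
1. the pin is pulled clear of the home hole, the arm still at home (value of joint plunger above 0.0082 m and value of joint turntable below 0.12 rad), for 0.1 s.
2. with the pin out, the arm is swung counter-clockwise away from the home hole (value of joint turntable above 0.4 rad and value of joint plunger above 0.006 m), for 0.05 s.
At the end, for the whole second after the job is handed in: the knob is down to within 2 mm of fully home with the pin in the first hole of the brass plate (arm angle between 0.70 and 1.04 rad) and the turning part is at rest (under 0.05 rad/s) (value of joint plunger below 0.002 m and value of joint turntable between 0.7 and 1.04 rad and velocity of joint turntable between -0.05 and 0.05 rad/s); the robot touches nothing.
It fails at once if the pin is wrenched or pressed against the plates with more than 30 N (contact force between index_pin and index_plate above 30 N).
It fails at once if the turning part is spun faster than 2 rad/s (velocity of joint turntable above 2 rad/s or velocity of joint turntable below -2 rad/s).
It fails at once if a bystander is moved by more than 15 mm (distance of any of board_single, board_stack, mug, carton, wrench, screwdriver, parts_tray from where it was at the start of the episode above 0.015 m).
It also fails if it takes over 51 s, if anything falls off the work surface, if the arm or the gripper's body presses on something with over 40 N, if the wrist force passes 120 N, or if a joint passes its speed limit or range.

## Robot

A 6-joint arm with a two-finger parallel gripper is mounted at the origin on the work surface. World frame = base frame: x ahead of the robot, y to its left, z up, the work surface at z = 0. Lengths are in m, angles in rad, forces in N, time in s.
With the tool pointing down it reaches from about 0.4 to 0.825 m from the base axis. Payload 7 kg.
Tool frame: the origin (TCP) lies between the finger pads; the fingertips stand 22 mm ahead of it and the grasp point (between the pads) lies 3 mm ahead of it; z points along the fingers, y is the direction in which the jaws open and shut (so a half turn about z gives the same grasp; the last joint's range is limited). The gripper opens to 88 mm and grips with 3 to 60 N. Pads are 19 mm wide; open, the fingers measure 130 mm over their backs; the gripper's body (78 mm by 193 mm) begins 47 mm behind the grasp point.
Start: joints at [1.459, 0.359, 0.012, 0, -1.224, -0.288], TCP at [0.263, 0.622, 0.249] pointing down, gripper open.
Joint ranges: [-3.07, 3.07], [-1.43, 2.12], [-1.02, 1.25], [-3.03, 1.67], [-3.05, -0], [-3.03, 3.03]. Speed limits (rad/s): [2.39, 2.39, 3.01, 3.14, 3.14, 3.14].

## Interface

Orientations are given as [roll, pitch, yaw] about the fixed x, y, z axes, in that order (R = Rz(yaw) Ry(pitch) Rx(roll)).
In Python, from station import arm, optics gives the robot as it stands. The module is installed in compiled form; this text tells all that it offers.
- The arm moves only by the tool jog_arm, never from a script. Its argument "motion" is a list that holds one entry, the list of rows, each a list of 7 numbers: the shift along the tool's x, y, z in m, then the turn, a rotation vector about the tool's x, y, z in degrees, then the finger opening in m, from 0 to 0.0876. In form: [[[x, y, z, rx, ry, rz, grip], ...]]. A call has 1 to 8 rows; each row is the pose to reach, as a shift and turn from the pose measured when the call began, along the tool's axes at that moment; what a row does not reach only later rows make up. A row lasts 1/10 s, in which the tool goes at most 50 mm and 8.59 degrees, less where a joint would pass 70% of its speed; a pose out of reach is approached as far as the arm can. A call with a gripper value outside its range is refused whole. The fingers move at their own pace and stop on an object; "newtons" is the grip in N (left out, the last holds). Time passes only in rows, so rows that repeat a pose let the fingers close. It gives the time, the measured TCP pose, the force and the opening at its end, in the units of the state.
- arm.get_state(): the state, without advancing time (a new reading comes with each control period).
- optics.grab_frame(name): name is "side" or "top"; returns the picture (400x640x3 uint8, red, green, blue); there is no depth.
- optics.camera_model(name): a dict with "mtx" (3x3 intrinsics, pixels), "D" ([k1, k2, p1, p2, k3] as OpenCV has them; the pictures are not rectified), "R" (3x3) and "t" (3): a world point X has camera coordinates R X + t. Camera axes: x right, y down, z forward; pixel columns grow to the right and rows downward; lengths in m; the calibration is good to about 2 mm. A picture is of the moment at which its call begins. camera_model takes no time and is no camera call.
- arm.job_done(): hands the job in, once; it reports no verdict.
The state is a dict: "t": time; "q": joint angles; "qd": joint speeds; "joint_efforts": joint torques, N m; "eef_pos": TCP position; "ee_rot": TCP orientation; "force": force on the tool from outside, world axes, zero at the start; "moment": the same for the moment, N m; "width": finger opening in m.
Only numpy, scipy, OpenCV 4.12 (cv2) and the standard library are available. Lean on these libraries where they do the work, as an engineer would, in place of code of your own. Each camera call takes 0.05 s, during which the arm holds its last target.

## Working session

There is one attempt and no reset: what is moved stays moved. The work goes in short steps, Python scripts to look and compute and a tool call to move; the robot and the scene stay as the last step left them, time stands still between calls to the robot, and variables do not carry over. Pictures are saved under pics/ and viewed, and the job is handed in when it is done.

Besides the shell and the picture viewer there is one more tool, called after ">>>" as a command line: name --argument value ..., lists and objects as JSON in quotes. jog_arm: Moves the arm, as the interface text tells. Its arguments: {"type":"object","properties":{"motion":{"type":"array","items":{"type":"array","items":{"type":"array","items":{"type":"number"}}}},"newtons":{"type":"number"}},"required":["motion"]}

```bash
mkdir -p pics; python3 - <<'E'
from station import arm, optics
import cv2
for n in("side","top"):
    cv2.imwrite(f"pics/{n}0.png",optics.grab_frame(n)[:,:,::-1])
    m=optics.camera_model(n); print(n,m)
print(arm.get_state())
E
```

```text
side {'mtx': array([[369.80071199,   0.        , 321.43123032],
       [  0.        , 369.80071199, 204.35472932],
       [  0.        ,   0.        ,   1.        ]]), 'D': array([-0.07288099,  0.        ,  0.        ,  0.        ,  0.        ]), 'R': array([[ 0.72678913, -0.68643181, -0.02426798],
       [-0.38579025, -0.37873001, -0.84126658],
       [ 0.56828113,  0.62078575, -0.54007556]]), 't': array([-0.35472127,  0.25337501,  0.99873247])}
top {'mtx': array([[411.07515444,   0.        , 328.15114791],
       [  0.        , 411.07515444, 203.83056541],
       [  0.        ,   0.        ,   1.        ]]), 'D': array([-0.09090682,  0.        ,  0.        ,  0.        ,  0.        ]), 'R': array([[ 0.00106676, -0.99996574,  0.00820809],
       [-0.98053413, -0.00265759, -0.19633076],
       [ 0.19634585, -0.00783887, -0.98050337]]), 't': array([0.00925363, 0.50945795, 1.19538877])}
{'t': 0.1, 'q': array([ 1.45913545e+00,  3.59309430e-01,  1.11680416e-02, -3.31665050e-04,
       -1.22409658e+00, -2.88115545e-01]), 'qd': array([ 2.48701657e-04, -1.42388635e-03,  3.13233518e-03, -1.23696245e-03,
        6.54260537e-05,  1.91757466e-04]), 'joint_efforts': array([-2.09776597e-03, -5.84165454e+01,  2.93750650e+01,  7.01551929e+00,
        1.01301813e-02, -5.48810942e-05]), 'eef_pos': array([0.26256657, 0.62140456, 0.2477236 ]), 'ee_rot': array([ 3.14012183e+00, -1.10724524e-04, -3.99889260e-01]), 'force': array([-0.37842454,  0.10976371, -0.46722485]), 'moment': array([-0.02805858, -0.01473715,  0.0245401 ]), 'width': 0.08793064915770968}
```

View pics/side0.png

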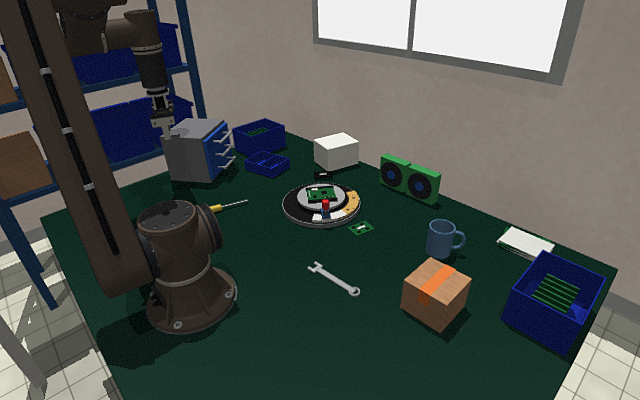

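View pics/top0.png

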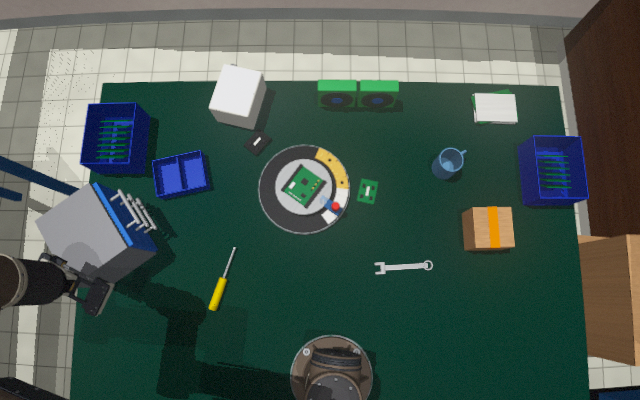

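The side view shows the holder at about (322,203) with its red knob at (326,205). In the top view the foot is centred near (304,189), the knob is at (336,206), and the brass arc lies up and to the right. I'll measure these next.

```bash
cat > h.py <<'E'
from station import arm, optics
import cv2, numpy as np
def ray(n,uv):
    m=optics.camera_model(n)
    p=cv2.undistortPoints(np.array([[uv]],float),m["mtx"],m["D"])[0,0]
    R,t=m["R"],m["t"]; return -R.T@t, R.T@np.array([p[0],p[1],1.])
def onplane(n,uv,z):
    c,d=ray(n,uv); return c+d*(z-c[2])/d[2]
def tri(a,b):
    c1,d1=ray("top",a); c2,d2=ray("side",b)
    d1/=np.linalg.norm(d1); d2/=np.linalg.norm(d2)
    s=np.linalg.lstsq(np.c_[d1,-d2],c2-c1,rcond=None)[0]
    p,q=c1+s[0]*d1,c2+s[1]*d2; return (p+q)/2,np.linalg.norm(p-q)
def proj(n,X):
    m=optics.camera_model(n)
    return cv2.projectPoints(np.array([X],float),cv2.Rodrigues(m["R"])[0],m["t"],m["mtx"],m["D"])[0][0,0]
def red(n,im):
    h=cv2.cvtColor(im,cv2.COLOR_RGB2HSV)
    k=((h[...,0]<8)|(h[...,0]>172))&(h[...,1]>150)&(h[...,2]>70)
    nn,l,st,c=cv2.connectedComponentsWithStats(k.astype(np.uint8))
    return [(st[i],c[i].round(2)) for i in range(1,nn) if st[i][4]>8]
E
python3 - <<'E'
from h import *
T=cv2.imread("pics/top0.png")[:,:,::-1].copy();S=cv2.imread("pics/side0.png")[:,:,::-1].copy()
for n,im in(("top",T),("side",S)): print(n,red(n,im))
z=cv2.resize(T[135:245,245:390],None,fx=5,fy=5,interpolation=cv2.INTER_CUBIC);cv2.imwrite("pics/topz.png",z[:,:,::-1])
z=cv2.resize(S[160:245,265:385],None,fx=6,fy=6,interpolation=cv2.INTER_CUBIC);cv2.imwrite("pics/sidez.png",z[:,:,::-1])
E
```

```text
top [(array([332, 203,   7,   8,  48], dtype=int32), array([335.  , 206.25]))]
side [(array([322, 199,   7,  11,  66], dtype=int32), array([325.3 , 203.79]))]
```

View pics/topz.png

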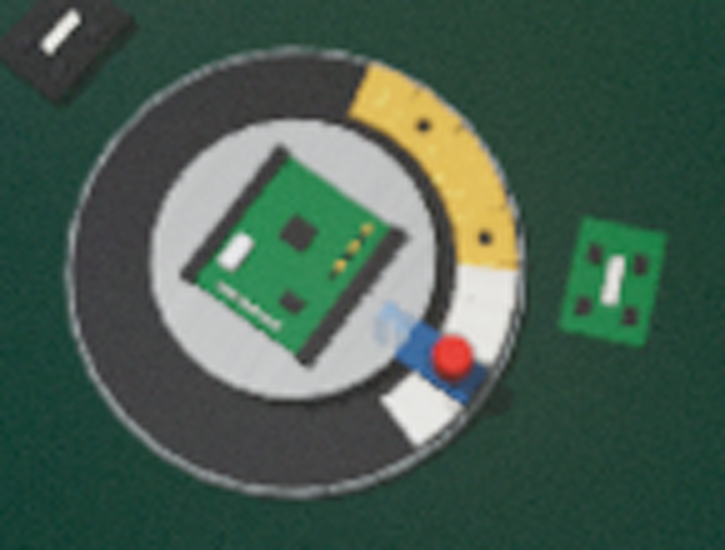

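View pics/sidez.png

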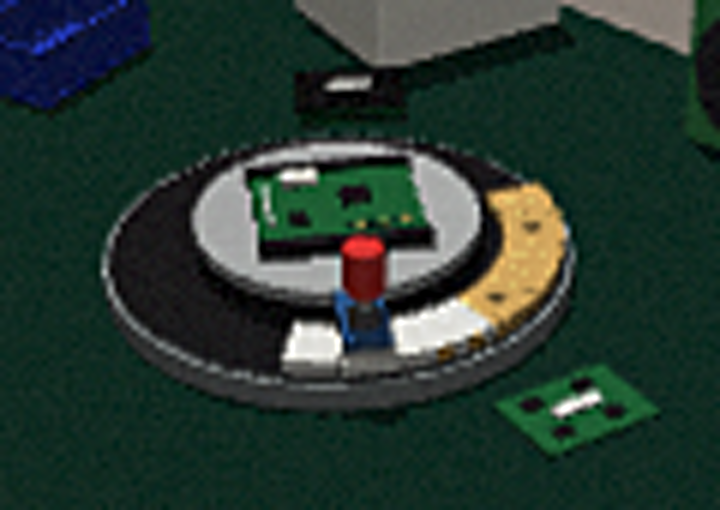

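In the zooms, the brass plate shows two dark spots: top-view pixels about (342,182.6) for the first and (329.6,160) for the second. The knob is at (335.5,206). I'll fit the axis and work out the angles.

```bash
python3 - <<'E'
from h import *
from scipy.optimize import least_squares
T=cv2.imread("pics/top0.png");S=cv2.imread("pics/side0.png")
def axis(n,im,c,z,mxr):
    # outermost rim: green-background -> foot boundary along radial lines
    hsv=cv2.cvtColor(im,cv2.COLOR_BGR2HSV)
    P=[]
    C=onplane(n,c,z)
    for a in np.arange(0,2*np.pi,0.05):
        best=None
        for r in np.arange(0.165,0.12,-0.0005):
            u=proj(n,C+[r*np.cos(a),r*np.sin(a),0])
            v=cv2.getRectSubPix(im,(1,1),(float(u[0]),float(u[1])))[0,0].astype(int)
            if v[2]>v[1]*0.8 and v.sum()>150: best=r;break
        if best and best<0.16: P.append((C+[best*np.cos(a),best*np.sin(a),0])[:2])
    P=np.array(P)
    f=least_squares(lambda p:np.hypot(*(P-p[:2]).T)-p[2],[C[0],C[1],.145],loss="soft_l1",f_scale=.001)
    return f.x,len(P),np.median(abs(f.fun))
A=axis("top",T,(304,189),.018,0);print(A)
print(axis("side",S,(322,203),.018,0))
k,e=tri((335,206.25),(325.3,203.79));print("knob",k,e)
ktop=onplane("top",(335.4,206),.094);print("ktop",ktop)
for C in (A[0][:2],):
  d=k[:2]-C;print("kr",np.hypot(*d),np.arctan2(d[1],d[0]))
  d=ktop[:2]-C;print("kr",np.hypot(*d),np.arctan2(d[1],d[0])); th0=np.arctan2(d[1],d[0])
  for n,uv in (("top",(342,182.6)),("top",(329.6,160)),("side",(265+497/6,160+297/6)),("side",(265+532/6,160+226/6))):
    p=onplane(n,uv,.0296);d=p[:2]-C;print(n,p,np.hypot(*d),np.arctan2(d[1],d[0])-th0)
E
```

```text
Traceback (most recent call last):
  File "h.py", line 15, in proj
    m=optics.camera_model(n)
ValueError: time passes only in moves, steps and waits
```

```bash
python3 - <<'E'
from h import *
S=cv2.imread("pics/side0.png")
z=cv2.resize(S[80:200,120:270],None,fx=5,fy=5);cv2.imwrite("pics/cab.png",z)
E
```

```text
(no output)
```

View pics/cab.png

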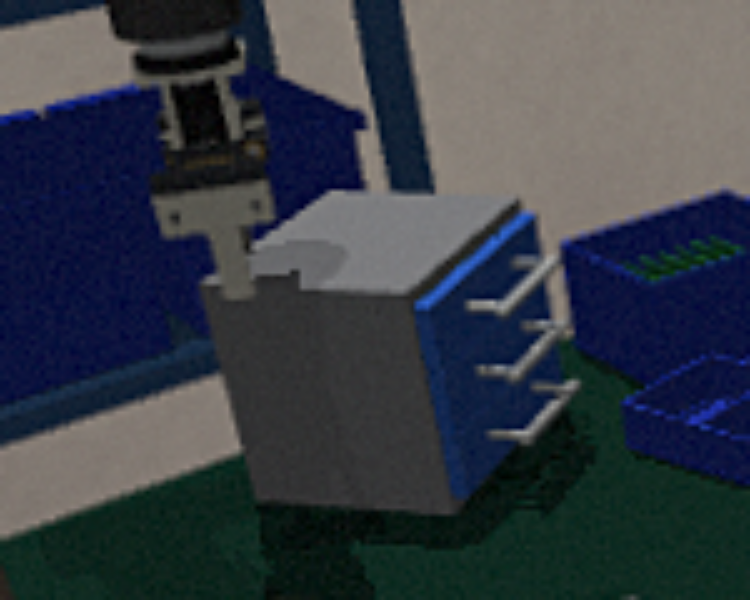

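The cabinet's near bottom corner is at (212,182.6) in the side view and its near top corner at (202.4,139). I'll check its height.

```bash
python3 - <<'E'
from h import *
b=onplane("side",(212,182.6),0);print(b)
for z in (.15,.2,.25): print(z,proj("side",b+[0,0,z]))
b=onplane("side",(120+255/5,80+500/5),0);print(b)
for z in (.15,.2,.25): print(z,proj("side",b+[0,0,z]))
print(proj("side",[.263,.622,.249]))
E
```

```text
[0.3649528 0.5381124 0.       ]
0.15 [205.26782761 149.748692  ]
0.2 [202.89789982 138.02820116]
0.25 [200.46314748 125.89801193]
[0.25035021 0.69045448 0.        ]
0.15 [162.4000813 147.8948   ]
0.2 [159.38411175 136.46998516]
0.25 [156.29209574 124.66226727]
[166.42070233 128.1892247 ]
```

>>> jog_arm --motion '[[[0.02,0.02,-0.03,5,0,0,0.0876],[0.05,0.055,-0.05,0,0,12,0.0876],[0.08,0.09,-0.05,0,0,20,0.0876],[0.115,0.125,-0.05,0,0,28,0.0876],[0.15,0.16,-0.05,0,0,36,0.0876],[0.18,0.195,-0.05,0,0,44,0.0876],[0.215,0.23,-0.05,0,0,52,0.0876],[0.23,0.245,-0.05,0,0,56,0.0876]]]'

```text
t: 0.9
eef_pos: [0.3794, 0.3028, 0.2983]
ee_rot: [3.141, -0.001, -1.385]
force: [0.8, 0.9, 0.9]
width: 0.0876
```

>>> jog_arm --motion '[[[0.04,-0.007,0,0,0,6,0.0876],[0.08,-0.014,0,0,0,12,0.0876],[0.125,-0.021,0.01,0,0,19,0.0876],[0.17,-0.028,0.03,0,0,26,0.0876],[0.215,-0.036,0.06,0,0,33,0.0876],[0.26,-0.044,0.08,0,0,40,0.0876],[0.3,-0.051,0.11,0,0,46.7,0.0876],[0.33,-0.056,0.138,0,0,46.7,0.0876]]]'

```text
t: 1.7
eef_pos: [0.4959, -0.0133, 0.16]
ee_rot: [-3.141, -0.001, -2.204]
force: [0.8, 1.6, 0.2]
width: 0.0877
```

```bash
python3 - <<'E'
from h import *
s=arm.get_state();print(s["eef_pos"],s["ee_rot"],s["q"],s["force"])
for n in("side","top"):
    I=optics.grab_frame(n);print(n,red(n,I))
    I=I[:,:,::-1]
    c=I[140:260,260:400] if n=="top" else I[150:240,260:380]
    cv2.imwrite(f"pics/{n}1.png",cv2.resize(c,None,fx=5,fy=5,interpolation=cv2.INTER_CUBIC))
E
```

```text
[ 0.49591673 -0.01327999  0.1599772 ] [-3.14050947e+00 -5.64083314e-04 -2.20437975e+00] [ 0.37113795  0.14412702 -0.49996165  0.00152173 -0.92660336 -1.00563488] [0.82714255 1.6292662  0.17836697]
side [(array([322, 199,   7,  11,  66], dtype=int32), array([325.3 , 203.79]))]
top [(array([332, 205,   7,   6,  33], dtype=int32), array([334.76, 207.48]))]
```

View pics/side1.png

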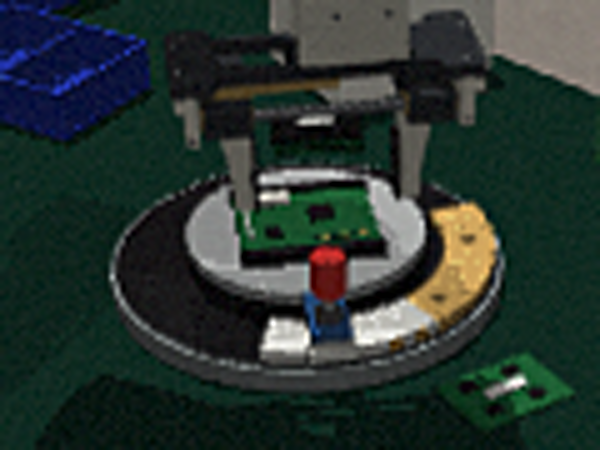

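View pics/top1.png

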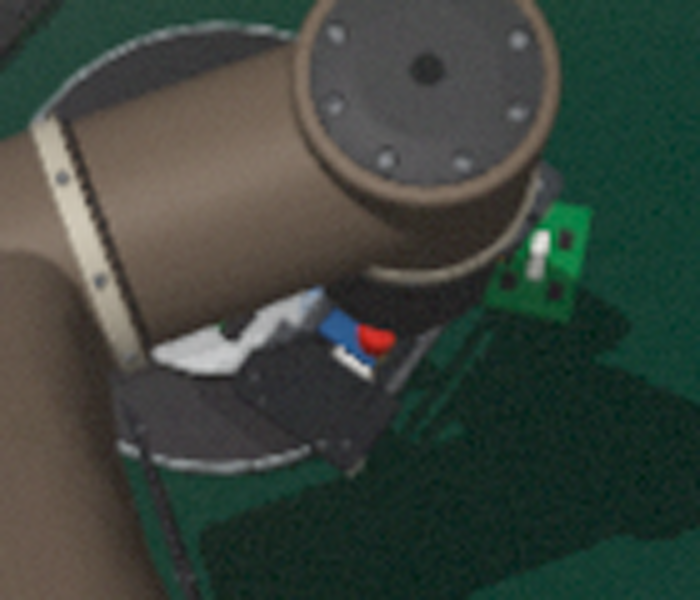

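The knob sits midway between the open fingers. I'll descend over it, then close gently.

>>> jog_arm --motion '[[[-0.001,0.002,0.02,0,0,0,0.0876],[-0.001,0.002,0.045,0,0,0,0.0876],[-0.001,0.002,0.065,0,0,0,0.07],[-0.001,0.002,0.076,0,0,0,0.06],[-0.001,0.002,0.076,0,0,0,0.05],[-0.001,0.002,0.076,0,0,0,0.045],[-0.001,0.002,0.076,0,0,0,0.04],[-0.001,0.002,0.076,0,0,0,0.036]]]' --newtons 4

```text
t: 2.6
eef_pos: [0.4922, -0.013, 0.0812]
ee_rot: [3.138, -0.006, -2.204]
force: [-0.7, -0.9, 1.2]
width: 0.0451
```

```bash
python3 - <<'E'
from h import *
s=arm.get_state();print(s["t"],s["eef_pos"],s["ee_rot"],s["force"],s["width"])
n="side"
I=optics.grab_frame(n);print(n,red(n,I))
I=I[:,:,::-1]
cv2.imwrite(f"pics/{n}2.png",cv2.resize(I[170:230,280:370],None,fx=8,fy=8,interpolation=cv2.INTER_CUBIC))
E
```

```text
2.6 [ 0.49224315 -0.01295624  0.08120673] [ 3.13804473 -0.00617981 -2.20426949] [-0.67833533 -0.9293411   1.23850317] 0.04514877587352276
side [(array([322, 199,   7,  11,  65], dtype=int32), array([325.28, 204.  ]))]
```

View pics/side2.png

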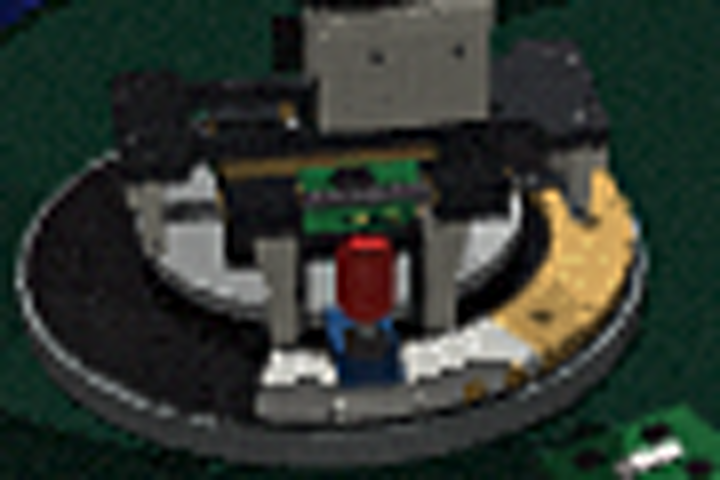

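>>> jog_arm --motion '[[[-0.003,-0.002,-0.003,0,0,0,0.036],[-0.003,-0.002,-0.003,0,0,0,0.032],[-0.003,-0.002,-0.003,0,0,0,0.03],[-0.003,-0.002,-0.003,0,0,0,0.03]]]' --newtons 4

```text
t: 3.05
eef_pos: [0.4955, -0.0118, 0.084]
ee_rot: [3.138, -0.006, -2.204]
force: [-0.1, 0.3, 0.0]
width: 0.03
```

```bash
python3 - <<'E'
from h import *
s=arm.get_state();print(s["t"],s["eef_pos"],s["ee_rot"],s["force"],s["width"])
n="side"
I=optics.grab_frame(n);print(n,red(n,I))
I=I[:,:,::-1]
cv2.imwrite(f"pics/{n}3.png",cv2.resize(I[170:230,280:370],None,fx=8,fy=8,interpolation=cv2.INTER_CUBIC))
E
```

```text
3.05 [ 0.49546579 -0.01180404  0.08404675] [ 3.13784521 -0.00639658 -2.20438085] [-0.08659596  0.3314507   0.0108253 ] 0.03000953285199054
side [(array([322, 199,   7,  11,  68], dtype=int32), array([325.  , 204.04]))]
```

View pics/side3.png

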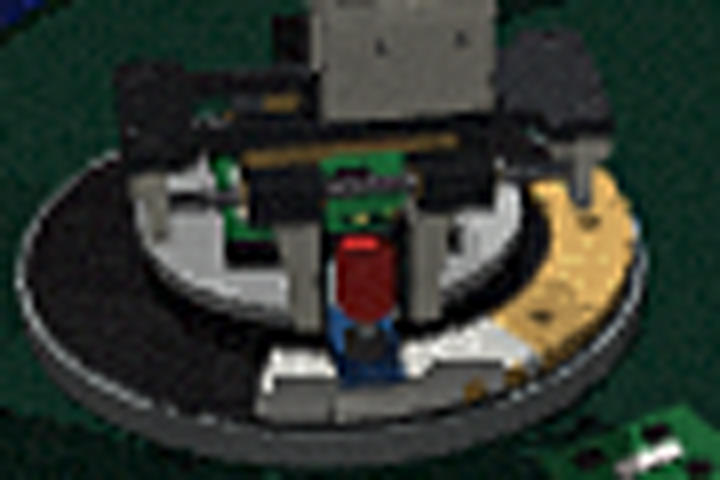

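The knob (zoom column 366) is centred in the finger gap (320–413), with no contact force. I'll close lightly now.

>>> jog_arm --motion '[[[0,0,0,0,0,0,0.026],[0,0,0,0,0,0,0.023],[0,0,0,0,0,0,0.02],[0,0,0,0,0,0,0.02]]]' --newtons 5

```text
t: 3.5
eef_pos: [0.4955, -0.012, 0.084]
ee_rot: [3.138, -0.007, -2.204]
force: [1.8, -2.4, -1.2]
width: 0.0248
```

>>> jog_arm --motion '[[[0,-0.0004,0,0,0,0,0.01],[0,-0.0004,0,0,0,0,0.01],[0,-0.0004,0,0,0,0,0.01]]]' --newtons 25

```text
t: 3.8
eef_pos: [0.4957, -0.0122, 0.0839]
ee_rot: [3.138, -0.007, -2.204]
force: [0.2, -0.3, 0.9]
width: 0.0245
```

Balanced. Now I'll lift 12 mm.

>>> jog_arm --motion '[[[0,-0.0004,-0.003,0,0,0,0.01],[0,-0.0004,-0.006,0,0,0,0.01],[0,-0.0004,-0.009,0,0,0,0.01],[0,-0.0004,-0.012,0,0,0,0.01],[0,-0.0004,-0.012,0,0,0,0.01],[0,-0.0004,-0.012,0,0,0,0.01]]]'

```text
t: 4.4
eef_pos: [0.4958, -0.0123, 0.0958]
ee_rot: [3.137, -0.007, -2.205]
force: [0.7, 2.7, -9.7]
width: 0.0243
```

```bash
python3 - <<'E'
from h import *
s=arm.get_state();print(s["t"],s["eef_pos"],s["ee_rot"],s["force"],s["width"])
n="side"
I=optics.grab_frame(n);print(n,red(n,I))
I=I[:,:,::-1]
cv2.imwrite(f"pics/{n}4.png",cv2.resize(I[170:230,280:370],None,fx=8,fy=8,interpolation=cv2.INTER_CUBIC))
E
```

```text
4.4 [ 0.49577228 -0.01234867  0.09577967] [ 3.13729331 -0.00691879 -2.2045761 ] [ 0.6679644   2.66992908 -9.69402527] 0.024259737228682077
side [(array([322, 197,   7,  10,  57], dtype=int32), array([325.28, 201.3 ]))]
```

View pics/side4.png

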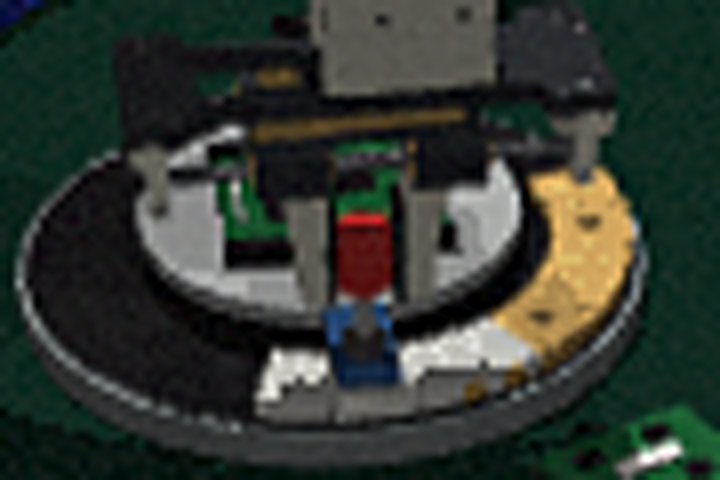

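Pin is clear: the knob rose about 12 mm and the pull of 9.7 N matches the spring. Now the swing about the axis.

>>> jog_arm --motion '[[[-0.0001,-0.0036,0,0,0,-1.7,0.01],[-0.0004,-0.0096,0,0,0,-4.6,0.01],[-0.0012,-0.0167,0,0,0,-8,0.01],[-0.0024,-0.0238,0,0,0,-11.5,0.01],[-0.004,-0.0308,0,0,0,-14.9,0.01],[-0.0061,-0.0377,0,0,0,-18.3,0.01],[-0.0081,-0.0434,0,0,0,-21.2,0.01],[-0.0095,-0.0467,0,0,0,-22.9,0.01]]]'

```text
t: 5.25
eef_pos: [0.5393, -0.0325, 0.0951]
ee_rot: [3.135, -0.005, -1.803]
force: [0.4, 2.2, -9.0]
width: 0.0243
```

```bash
cat > st.py <<'E'
from h import *
s=arm.get_state();print(s["t"],s["eef_pos"],s["ee_rot"],s["force"],s["width"])
C=np.array([.5658,.0861]);d=s["eef_pos"][:2]-C
yaw=s["ee_rot"][2];F=s["force"]
print("r",np.hypot(*d),"ang",np.arctan2(d[1],d[0])+2.20, "Fx,Fy tool",F[0]*np.cos(yaw)+F[1]*np.sin(yaw),F[0]*np.sin(yaw)-F[1]*np.cos(yaw))
E
python3 st.py
```

```text
5.25 [ 0.53930878 -0.03250869  0.09512824] [ 3.13456027 -0.00484765 -1.80344609] [ 0.41192585  2.24553483 -8.99218474] 0.024304101012297418
r 0.12153109604914947 ang 0.4094605185476021 Fx,Fy tool -2.2800098984389923 0.11689500710095047
```

>>> jog_arm --motion '[[[-0.0004,-0.0072,0,0,0,-3.4,0.01],[-0.0013,-0.0144,0,0,0,-6.9,0.01],[-0.0024,-0.0215,0,0,0,-10.3,0.01],[-0.0037,-0.0274,0,0,0,-13.2,0.01],[-0.0048,-0.032,0,0,0,-15.5,0.01],[-0.0052,-0.0332,0,0,0,-16,0.01],[-0.0052,-0.0332,0,0,0,-16,0.01]]]'

```text
t: 5.95
eef_pos: [0.573, -0.0356, 0.0947]
ee_rot: [3.133, -0.003, -1.525]
force: [2.8, -3.6, -9.5]
width: 0.0243
```

```bash
python3 st.py; python3 - <<'E'
from h import *
n="side"
I=optics.grab_frame(n);print(n,red(n,I))
I=I[:,:,::-1]
cv2.imwrite(f"pics/{n}5.png",cv2.resize(I[170:230,290:380],None,fx=8,fy=8,interpolation=cv2.INTER_CUBIC))
E
```

```text
5.95 [ 0.57298889 -0.03559828  0.09467205] [ 3.13341867 -0.00333816 -1.52513641] [ 2.8015371  -3.58928608 -9.47350051] 0.024304394497114655
r 0.12191042133732169 ang 0.688206502657337 Fx,Fy tool 3.713418725976601 -2.634787669008322
side [(array([347, 192,   2,   9,  18], dtype=int32), array([347.5, 196. ]))]
```

View pics/side5.png

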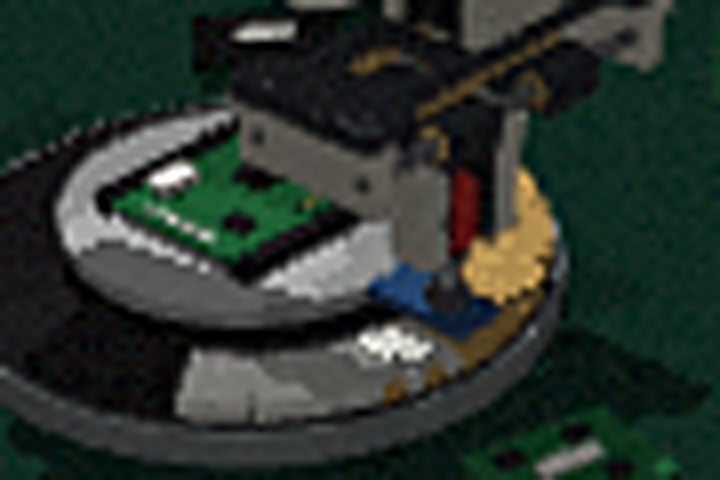

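At about 0.68 rad, just before the search start. I'll lower slightly and open a little, so the pin rides on the brass.

>>> jog_arm --motion '[[[0,0,0.002,0,0,0,0.01],[0,0,0.003,0,0,0,0.01],[0,0,0.003,0,0,0,0.027],[0,0,0.003,0,0,0,0.027],[0,0,0.004,0,0,0,0.027],[0,0,0.005,0,0,0,0.027]]]'

```text
t: 6.6
eef_pos: [0.5732, -0.0354, 0.0903]
ee_rot: [3.135, -0.003, -1.525]
force: [-0.0, 0.1, -0.1]
width: 0.0269
```

```bash
python3 st.py; python3 - <<'E'
from h import *
n="side"
I=optics.grab_frame(n);print(n,red(n,I))
E
```

```text
6.6 [ 0.57320942 -0.03539783  0.09031427] [ 3.13461875e+00 -3.13215724e-03 -1.52494123e+00] [-0.00041284  0.07944242 -0.12974675] 0.026949237399138015
r 0.121723548250371 ang 0.6901121792705602 Fx,Fy tool -0.07937783969474474 -0.003229159618135717
side [(array([346, 193,   3,   9,  19], dtype=int32), array([347.32, 196.95]))]
```

>>> jog_arm --motion '[[[0,-0.001,0,0,0,-0.4,0.027],[0,-0.002,0,0,0,-0.8,0.027],[0,-0.003,0,0,0,-1.2,0.027],[0,-0.004,0,0,0,-1.7,0.027],[-0.0001,-0.005,0,0,0,-2.1,0.027]]]'

```text
t: 7.15
eef_pos: [0.5754, -0.0353, 0.0895]
ee_rot: [3.129, -0.003, -1.488]
force: [-10.3, 1.9, 6.3]
width: 0.027
```

```bash
python3 st.py
```

```text
7.15 [ 0.57541987 -0.03532435  0.08947081] [ 3.12894534e+00 -2.87512039e-03 -1.48833114e+00] [-10.30096745   1.86919242   6.31609281] 0.027016707769067522
r 0.12180481706420526 ang 0.708263725001657 Fx,Fy tool -2.711349028574772 10.111992740835722
```

>>> jog_arm --motion '[[[0,-0.001,-0.001,0,0,0,0.027],[0,-0.0015,-0.001,0,0,0,0.027],[0,-0.002,-0.001,0,0,0,0.027],[0,-0.0025,-0.001,0,0,0,0.027],[0,-0.003,-0.001,0,0,0,0.027]]]'

```text
t: 7.65
eef_pos: [0.5767, -0.0354, 0.0898]
ee_rot: [3.126, -0.003, -1.489]
force: [-7.9, 0.5, 2.3]
width: 0.0273
```

```bash
python3 st.py;  python3 - <<'E'
from h import *
n="side"
I=optics.grab_frame(n);print(n,red(n,I))
I=I[:,:,::-1]
cv2.imwrite(f"pics/{n}6.png",cv2.resize(I[170:230,290:380],None,fx=8,fy=8,interpolation=cv2.INTER_CUBIC))
E
```

```text
7.65 [ 0.57673202 -0.0353775   0.08984608] [ 3.12551673e+00 -3.02011741e-03 -1.48865862e+00] [-7.87693575  0.51815975  2.30896677] 0.027275717652929684
r 0.12196840519692607 ang 0.7189540529724732 Fx,Fy tool -1.1626790006357512 7.807866798437287
side [(array([347, 193,   3,   9,  17], dtype=int32), array([348.35, 196.82]))]
```

View pics/side6.png

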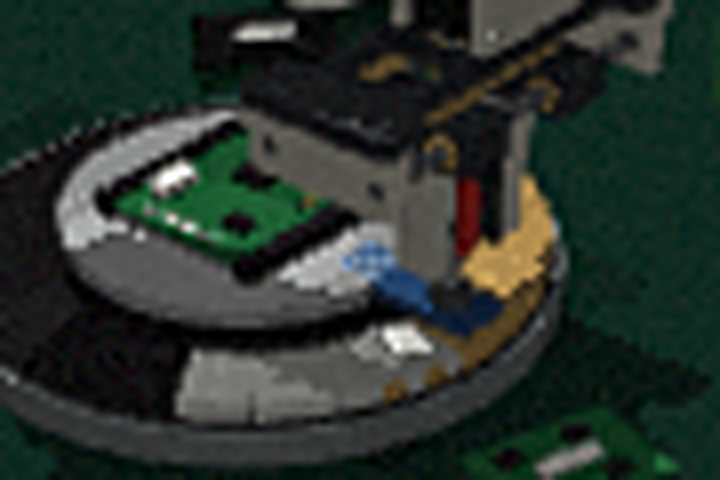

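The knob is sliding (red moved from column 347.3 to 348.4) at about 8 N. I'll keep searching gently.

>>> jog_arm --motion '[[[0,-0.0015,-0.0003,0,0,-0.3,0.027],[0,-0.0022,-0.0003,0,0,-0.6,0.027],[0,-0.003,-0.0003,0,0,-0.9,0.027],[0,-0.0036,-0.0003,0,0,-1.2,0.027],[0,-0.0042,-0.0003,0,0,-1.5,0.027]]]'

```text
t: 8.2
eef_pos: [0.5792, -0.0352, 0.0896]
ee_rot: [3.122, -0.003, -1.463]
force: [-8.8, 1.9, 4.3]
width: 0.0272
```

```bash
python3 st.py;  python3 - <<'E'
from h import *
n="side"
I=optics.grab_frame(n);print(n,red(n,I))
E
```

```text
8.2 [ 0.57915874 -0.03522619  0.0896494 ] [ 3.12183296e+00 -2.52530160e-03 -1.46263621e+00] [-8.76092527  1.89345743  4.2924421 ] 0.027163868225353792
r 0.12205941305107977 ang 0.7388679244825407 Fx,Fy tool -2.8281290454963806 8.505332373653784
side [(array([348, 192,   2,  10,  19], dtype=int32), array([348.47, 196.26]))]
```

>>> jog_arm --motion '[[[0,-0.0015,-0.0005,0.3,0,-0.3,0.027],[0,-0.0022,-0.0005,0.6,0,-0.6,0.027],[0,-0.003,-0.0005,1,0,-0.9,0.027],[0,-0.0036,-0.0005,1,0,-1.2,0.027],[0,-0.0042,-0.0005,1,0,-1.5,0.027]]]'

```text
t: 8.75
eef_pos: [0.5843, -0.0347, 0.0904]
ee_rot: [3.141, -0.002, -1.435]
force: [0.1, -0.3, 0.2]
width: 0.0269
```

```bash
python3 st.py;  python3 - <<'E'
from h import *
n="side"
I=optics.grab_frame(n);print(n,red(n,I))
E
```

```text
8.75 [ 0.5843364  -0.03467393  0.09039066] [ 3.14073911e+00 -2.37466816e-03 -1.43543439e+00] [ 0.0715136  -0.32274261  0.21715812] 0.02691926523988612
r 0.12218813625480804 ang 0.7814954046321501 Fx,Fy tool 0.32944102450955476 -0.027305655423079694
side [(array([349, 193,   2,  10,  19], dtype=int32), array([349.47, 197.26]))]
```

Force suddenly went to zero and the knob's row is about 1 px lower. I'll look.

```bash
python3 - <<'E'
from h import *
for n in ("side","top"):
    I=optics.grab_frame(n)[:,:,::-1]
    c=I[170:230,290:380] if n=="side" else I[140:220,280:380]
    cv2.imwrite(f"pics/{n}7.png",cv2.resize(c,None,fx=7,fy=7,interpolation=cv2.INTER_CUBIC))
E
```

```text
(no output)
```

View pics/side7.png

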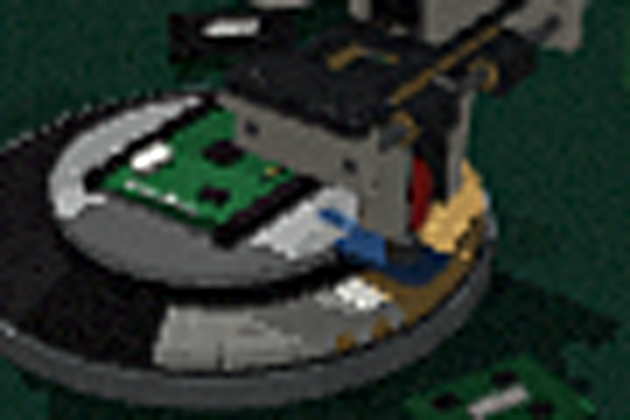

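>>> jog_arm --motion '[[[0,-0.001,0,0,0,0,0.027],[0,-0.0017,0,0,0,0,0.027],[0,-0.0023,0,0,0,0,0.027],[0,-0.003,0,0,0,0,0.027]]]'

```text
t: 9.3
eef_pos: [0.5868, -0.0344, 0.0901]
ee_rot: [3.14, -0.002, -1.436]
force: [-0.6, -0.6, 0.7]
width: 0.0268
```

```bash
python3 st.py;  python3 - <<'E'
from h import *
n="side"
I=optics.grab_frame(n);print(n,red(n,I))
E
```

```text
9.3 [ 0.58679615 -0.03443488  0.09014651] [ 3.13955997e+00 -2.39921690e-03 -1.43605560e+00] [-0.6370713  -0.63568074  0.69368405] 0.026809094684872452
r 0.1223498934795943 ang 0.801664769171079 Fx,Fy tool 0.544339106137013 0.7166901626814014
side [(array([350, 193,   2,   9,  15], dtype=int32), array([350.4, 196.8]))]
```

>>> jog_arm --motion '[[[0,-0.001,0,0,0,-0.5,0.027],[0,-0.0017,0,0,0,-0.8,0.027],[0,-0.0023,0,0,0,-1.1,0.027],[0,-0.003,0,0,0,-1.1,0.027]]]'

```text
t: 9.75
eef_pos: [0.5877, -0.0343, 0.0898]
ee_rot: [3.135, -0.002, -1.417]
force: [-9.8, -0.2, 8.2]
width: 0.0269
```

```bash
python3 st.py;  python3 - <<'E'
from h import *
n="side"
I=optics.grab_frame(n);print(n,red(n,I))
I=I[:,:,::-1]
cv2.imwrite(f"pics/{n}8.png",cv2.resize(I[170:230,290:380],None,fx=8,fy=8,interpolation=cv2.INTER_CUBIC))
E
```

```text
9.75 [ 0.58773856 -0.03429339  0.08984977] [ 3.13547211e+00 -2.19815561e-03 -1.41677197e+00] [-9.76364186 -0.17041678  8.18209366] 0.026857012907830605
r 0.12237593301174646 ang 0.8094499119452938 Fx,Fy tool -1.3295002939794438 9.674201424997033
side [(array([350, 193,   2,   9,  14], dtype=int32), array([350.36, 196.64]))]
```

View pics/side8.png

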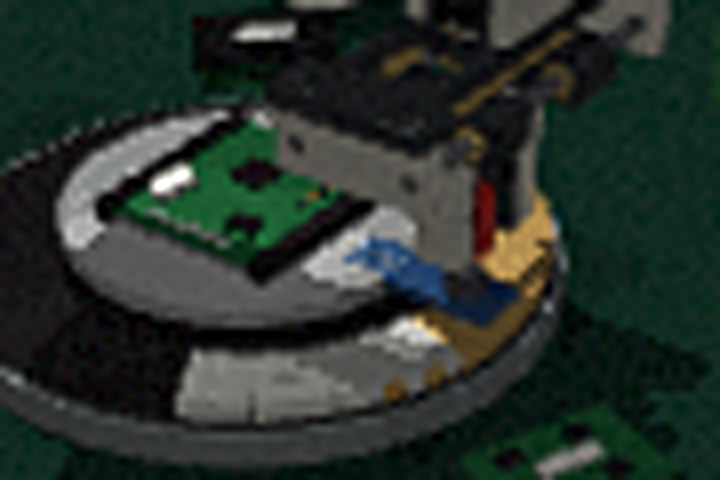

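```bash
python3 - <<'E'
from h import *
C=np.array([.5658,.0861])
for th in (.697,.717,.765,.787,.81):
  a=-2.19+th; k=C+.12*np.array([np.cos(a),np.sin(a)])
  for L in (0,.0066):
    print(th,L,"mid",proj("side",[*k,.079+L]).round(2),"bot",proj("side",[*k,.064+L]).round(2))
  
for f in(5,6,8):
  im=cv2.imread(f"pics/side{f}.png")
  h=cv2.cvtColor(im,cv2.COLOR_BGR2HSV)
  k=((h[...,0]<8)|(h[...,0]>172))&(h[...,1]>140)&(h[...,2]>50)
  k=cv2.connectedComponentsWithStats(k.astype(np.uint8)); i=1+np.argmax(k[2][1:,4]); s=k[2][i]
  print(f,s, "full px right",290+(s[0]+s[2])/8-.5,"top",170+s[1]/8-.5,"bot",170+(s[1]+s[3])/8-.5)
E
```

```text
0.697 0 mid [346.15 197.83] bot [346.09 201.55]
0.697 0.0066 mid [346.17 196.18] bot [346.12 199.92]
0.717 0 mid [346.58 197.55] bot [346.53 201.26]
0.717 0.0066 mid [346.61 195.9 ] bot [346.55 199.63]
0.765 0 mid [347.58 196.85] bot [347.52 200.55]
0.765 0.0066 mid [347.61 195.2 ] bot [347.55 198.93]
0.787 0 mid [348.01 196.52] bot [347.95 200.22]
0.787 0.0066 mid [348.04 194.88] bot [347.98 198.6 ]
0.81 0 mid [348.45 196.17] bot [348.39 199.87]
0.81 0.0066 mid [348.48 194.53] bot [348.41 198.25]
5 [ 450  170   28   81 1729] full px right 349.25 top 190.75 bot 200.875
6 [ 456  179   25   78 1603] full px right 349.625 top 191.875 bot 201.625
8 [ 474  180   23   76 1257] full px right 351.625 top 192.0 bot 201.5
```

The knob's bottom edge is at row 201.5. Seated predicts about 201.9 and riding on the plate about 200.3, so the pin has probably dropped near 0.785 rad. I'll release the side load and fingers, lift away, and check with a clear view.

>>> jog_arm --motion '[[[0,0.001,0,0,0,0,0.03],[0,0.001,0,0,0,0,0.04],[0,0.001,0,0,0,0,0.055],[0,0.001,0,0,0,0,0.07],[0,0.001,0,0,0,0,0.08],[0,0.001,-0.02,0,0,0,0.08],[0,0.001,-0.05,0,0,0,0.08],[0,0.001,-0.09,0,0,0,0.08]]]'

```text
t: 10.6
eef_pos: [0.5862, -0.0343, 0.1792]
ee_rot: [3.132, -0.002, -1.417]
force: [1.0, 0.5, -0.7]
width: 0.0775
```

```bash
python3 st.py;  python3 - <<'E'
from h import *
for n in ("side","top"):
    I=optics.grab_frame(n);print(n,red(n,I));I=I[:,:,::-1]
    c=I[170:230,290:380] if n=="side" else I[140:220,280:380]
    cv2.imwrite(f"pics/{n}9.png",cv2.resize(c,None,fx=8,fy=8,interpolation=cv2.INTER_CUBIC)[:600])
E
```

```text
10.6 [ 0.5862029  -0.03434102  0.17920325] [ 3.13170727e+00 -2.29841759e-03 -1.41712553e+00] [ 0.96411259  0.45490284 -0.65492027] 0.07745579160821302
r 0.12215694054635667 ang 0.7970121974742672 Fx,Fy tool -0.30196867378058345 -1.0223818284570763
side [(array([345, 192,   7,  10,  60], dtype=int32), array([347.83, 196.5 ]))]
top []
```

View pics/side9.png

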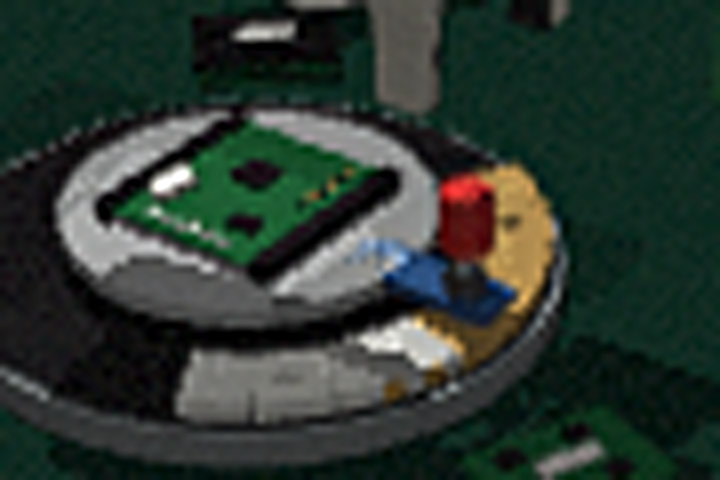

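```bash
python3 - <<'E'
from h import *
from scipy.optimize import fsolve
C=np.array([.5658,.0861])
def P(th,L):
  a=-2.195+th; k=C+.12*np.array([np.cos(a),np.sin(a)]); return proj("side",[*k,.079+L])
b=np.array([325.3,203.79])-P(0,0);print("bias home",b)
for m in ((325.28,201.3),(347.83,196.5)):
  for bb in (b,b*0): print(m,fsolve(lambda x:P(*x)+bb-m,[.3,.003]))
print("2nd-order: table by finger")
E
```

```text
bias home [ 0.46051883 -0.55293087]
(325.28, 201.3) [0.00103292 0.00979479]
(325.28, 201.3) [0.01420767 0.01178406]
(347.83, 196.5) [ 7.59591629e-01 -2.05289115e-04]
(347.83, 196.5) [7.82425722e-01 6.57198192e-04]
2nd-order: table by finger
```

>>> jog_arm --motion '[[[0.02,0.04,-0.02,0,0,0,0.08],[0.02,0.08,-0.04,0,0,0,0.08],[0.02,0.12,-0.06,0,0,0,0.08],[0.02,0.16,-0.07,0,0,0,0.08],[0.02,0.2,-0.07,0,0,0,0.08],[0.02,0.2,-0.07,0,0,0,0.08]]]'

```text
t: 11.3
eef_pos: [0.392, -0.0851, 0.2557]
ee_rot: [-3.136, -0.002, -1.416]
force: [1.1, 1.2, 1.2]
width: 0.0797
```

```bash
python3 st.py;  python3 - <<'E'
from h import *
from scipy.optimize import fsolve
cs=[]
for i in range(6):
    I=optics.grab_frame("side"); cs.append(red("side",I)[0][1])
print(np.mean(cs,0),np.std(cs,0)); cv2.imwrite("pics/side10.png",cv2.resize(I[170:240,265:380],None,fx=6,fy=6,interpolation=cv2.INTER_CUBIC)[:,:,::-1])
T=optics.grab_frame("top"); print(red("top",T)); cv2.imwrite("pics/top10.png",T[:,:,::-1])
r=red("top",T)
if r:
    k,e=tri(r[0][1],np.mean(cs,0));print(k,e)
E
```

```text
11.3 [ 0.39201295 -0.0850659   0.25570541] [-3.13614306e+00 -1.66162666e-03 -1.41645886e+00] [1.13129471 1.2025687  1.18647594] 0.07969129747992405
r 0.24392561135272653 ang -0.16379293620413282 Fx,Fy tool -1.0143656627766595 -1.3027131298228858
[347.87666667 196.47      ] [0.03496029 0.04690416]
[(array([339, 174,   8,   8,  52], dtype=int32), array([342.25, 177.42]))]
[ 0.58485474 -0.03199547  0.07942924] 0.0007400242869780873
```

View pics/top10.png

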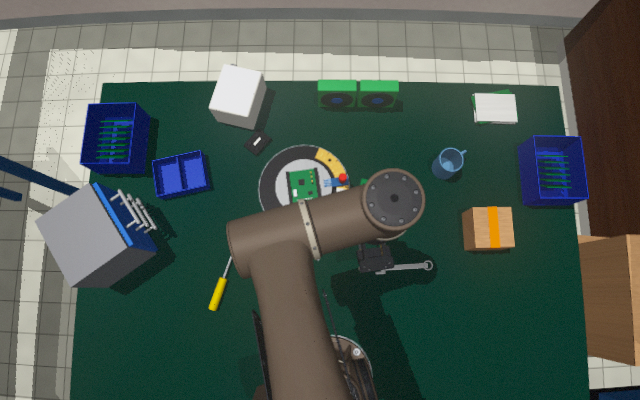

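View pics/side10.png

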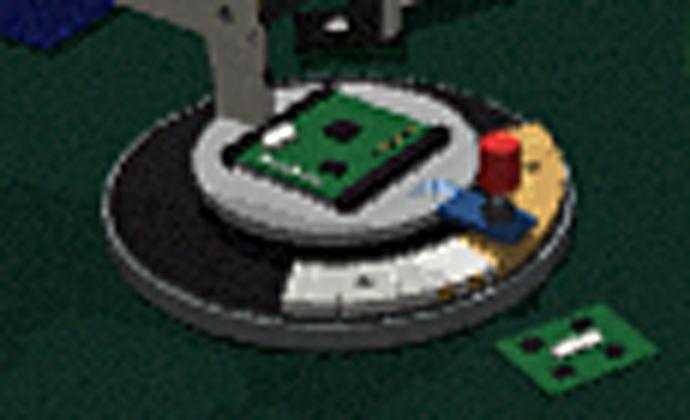

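The triangulated knob height is 0.0794 m, against 0.0798 m at home, so it is fully down. The angle is about 0.78 rad, the holder is still, and the arm is clear. Handing in.

```bash
python3 -c "
from station import arm
print(arm.job_done())"
```

```text
the job is handed in; nothing more can be done
None
```

The holder is on its next index hole: the pin dropped into the first brass hole at about 0.78 rad, and I handed the job in at about 11.7 s of the 51 s allowed.

I gripped the knob, lifted it about 12 mm and swung the arm to about 0.68 rad. There I let the pin ride on the brass and pushed with one finger until the push force fell away and then met a firm stop at about 10 N. I then opened the fingers and moved the arm clear.

**Checks that agreed:**
- **Seated:** the knob's triangulated height was 79.4 mm, against 79.8 mm measured with the pin home. Riding on the plate, it would read about 6.5 mm higher.
- **Right hole:** the angle was about 0.78 rad, inside the allowed 0.70–1.04. The first camera picture had put that hole at 0.765.
- **At rest:** the knob's position was steady over six frames.
- **Forces:** the wrist readings I took stayed below about 14 N. The contact force at the pin itself was not measured.

**Checks that were weaker or disagreed:**
- **Angle estimates:** they spread from 0.76 to 0.79 rad, within calibration error.
- **Friction:** while searching, the pin stuck and slipped, needing about 8–10 N. So the moment it dropped was not clear from force alone, and I confirmed it with the cameras.
- **Bystanders:** all looked unmoved in the last pictures, but I did not measure them.

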